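Turn the drained jar right way up onto the balance

TASK

The blue jar has drained upside down on the mat. Turn it over in two steps: lay it on its side on the bench and let go, then take it again and stand it right way up (open mouth upward) in the middle of the balance's round pan, without dropping it. Leave the orange and white jars where they are.

Things in the scene. Friction and masses are not known exactly. Their poses are not given: they have to be found in the camera images.
- blue_jar_centre (a point): The jar to turn over: rigid blue plastic, square, 48 x 48 mm outside, 60 mm high, straight flat sides, walls 4 mm, open mouth with a flush pale band, pale square on the closed base, 45 to 90 g. Point: its centre, 30 mm from mouth and base, 24 mm from each side. z runs from mouth to base: up at the start (upside down), down when right way up; x and y are square to the sides.
- pan (a point): Centre of the top of the round steel pan, 130 mm across, 68 mm above the bench (height 0), rigid and fixed, on a fixed white balance 260 mm long (x) and 190 mm wide (y), its housing 56 mm high. z up; x points away from the display; the pan is 40 mm to +x of the housing's middle. The bench between balance and mat, about x 0.5, y -0.07, is free for laying the jar down.
- orange_jar_centre (a point): Bystander: an orange jar of the same shape and size, also upside down. Point: its centre, 30 mm above the mat. All three jars start on a fixed grey draining mat about 280 x 400 mm, 4 mm thick (its top 4 mm above the bench).
- white_jar_centre (a point): Bystander on the mat: a white jar of the same shape and size, already right way up. Point: its centre, 30 mm above the mat.
Not all that is in view belongs to the job. What is meant by the part that bears blue_jar_centre is not black or yellow, and is the larger of those in its own colour.

How it is judged:
By the outcome, as a careful person would: the job done as asked, in the order asked, and still so for the second after the job is handed in, with the robot touching nothing.
It also fails if it takes over 64 s, if anything falls off the work surface, if the arm or the gripper's body presses on something with over 40 N, if the wrist force passes 120 N, or if a joint passes its speed limit or range.

ROBOT

A 6-joint arm with a two-finger parallel gripper is mounted at the origin on the work surface. World frame = base frame: x ahead of the robot, y to its left, z up, the work surface at z = 0. Lengths are in mm, angles in rad, forces in N, time in s.
With the tool pointing down it reaches from about 325 to 875 mm from the base axis. Payload 4.4 kg.
Tool frame: the origin (TCP) lies between the finger pads; the fingertips stand 17 mm ahead of it and the grasp point (between the pads) lies 2 mm behind it; z points along the fingers, y is the line along which they close (so a half turn about z gives the same grasp; the last joint's range is limited). The gripper opens to 85 mm and grips with 20 to 120 N. Pads are 22 mm wide; open, the fingers measure 114 mm over their backs; the gripper's body (76 mm by 85 mm) begins 54 mm behind the grasp point. The pads swing forward as they close: fully open they stand 13 mm farther back than shut.
Start: joints at [-1.423, 0.207, 1.542, -0, 1.393, -0.15], TCP at [169.252, -549.528, 215.282] pointing down, gripper open.
Joint ranges: [-2.73, 2.73], [-0.86, 2.22], [0.23, 2.46], [-1.11, 4.25], [0.08, 2.63], [-2.82, 2.82]. Speed limits (rad/s): [2.79, 2.79, 3.14, 3.14, 3.14, 3.14].

INTERFACE

Orientations are given as a unit quaternion [w, x, y, z].
In Python, from rig import monitor, viewer, order gives the robot as it stands. The module is installed in compiled form; this text tells all that it offers.
- The arm moves only by the tool jog_arm, never from a script. Its argument "increments" is a list of rows, each a list of 5 numbers: the finger opening in mm, from 0 to 85.4, then the shift along the tool's x, y, z in mm, then the turn about the tool's z in rad. In form: [[claw, tx, ty, tz, yaw], ...]. A call has 1 to 5 rows; each row is the pose to reach, as a shift and turn from the pose commanded when the call began, along the tool's axes at that moment; what a row does not reach only later rows make up. A row lasts 1/12 s, in which the tool goes at most 41.7 mm and 7.16 degrees, less where a joint would pass 70% of its speed; a pose out of reach is approached as far as the arm can. A call with a gripper value outside its range is refused whole. The fingers move at their own pace and stop on an object; "newtons" is the grip in N (left out, the last holds). Time passes only in rows, so rows that repeat a pose let the fingers close. It gives the time, the measured TCP pose, the force, the opening and the grip force at its end, in the units of the state.
- monitor.read_state(): the state, without advancing time (a new reading comes with each control period).
- viewer.get_image(name): name is "scene" or "top"; returns a dict with "frame" (400x640x3 uint8, red, green, blue), "camera_matrix" (3x3 intrinsics, pixels), "world_from_camera" (4x4, takes a point from camera to world coordinates). Camera axes: x right, y up, looking along -z (the intrinsics and any distortion apply to the point x, -y, -z); pixel columns grow to the right and rows downward; lengths in mm; the calibration is good to about 2 mm. A picture is of the moment at which its call begins. There is no depth.
- order.hand_in(): hands the job in; it is judged then, once.
The state is a dict: "time_s": time; "qpos": joint angles; "qvel": joint speeds; "effort": joint torques, N m; "ee_pos": TCP position; "ee_rot": TCP orientation; "force": force on the tool from outside, world axes, zero at the start; "ft_torque": the same for the moment, N m; "grip_width": finger opening in mm; "gripper_force": force on a finger pad.
Only numpy, scipy, OpenCV 4.12 (cv2) and the standard library are available. Lean on these libraries where they do the work, as an engineer would, in place of code of your own. Each camera call takes 0.05 s, during which the arm holds its last target. There are 200 camera calls.

## Working session

There is one attempt and no reset: what is moved stays moved. The work goes in short steps, Python scripts to look and compute and a tool call to move; the robot and the scene stay as the last step left them, time stands still between calls to the robot, and variables do not carry over. Pictures are saved under pics/ and viewed, at most 10 in all, crops included, and the job is handed in when it is done.

Besides the shell and the picture viewer there is one more tool, called after "Request:" as name([rows], argument=value, ...), one row to a line, values as JSON. jog_arm: Moves the arm, as the interface text tells. Its arguments: {"type":"object","properties":{"increments":{"type":"array","items":{"type":"array","items":{"type":"number"}}},"newtons":{"type":"number"}},"required":["increments"]}

```bash
mkdir -p pics; cat > h.py <<'E'
import numpy as np, cv2
from rig import monitor, viewer, order
def snap(n,f):
    d=viewer.get_image(n); cv2.imwrite('pics/'+f+'.png',d['frame'][:,:,::-1])
    return d
def ray(d,u,v):
    K=np.array(d['camera_matrix']);T=np.array(d['world_from_camera'])
    r=np.linalg.inv(K)@[u,v,1]; return T[:3,3],T[:3,:3]@[r[0],-r[1],-r[2]]
def atz(d,u,v,z):
    o,r=ray(d,u,v); return o+r*(z-o[2])/r[2]
def tri(d1,p1,d2,p2):
    A=[];b=[]
    for d,p in((d1,p1),(d2,p2)):
        o,r=ray(d,*p); r=r/np.linalg.norm(r);P=np.eye(3)-np.outer(r,r);A.append(P);b.append(P@o)
    return np.linalg.lstsq(np.vstack(A),np.hstack(b),rcond=None)[0]
def proj(d,p):
    T=np.linalg.inv(np.array(d['world_from_camera']));c=T[:3,:3]@p+T[:3,3]
    q=np.array(d['camera_matrix'])@[c[0],-c[1],-c[2]];return q[:2]/q[2]
E
python3 - <<'E'
from h import *
np.set_printoptions(precision=3,suppress=True)
for n in('scene','top'):
    d=snap(n,n+'0'); print(n,{k:(np.array(v).tolist() if k!='frame' else '') for k,v in d.items()})
print(monitor.read_state())
E
```

```text
scene {'frame': '', 'camera_matrix': [[450.5496362999067, 0.0, 316.3011946829397], [0.0, 450.5496362999067, 199.03024102917115], [0.0, 0.0, 1.0]], 'world_from_camera': [[-0.5071873178961728, -0.48637020557855054, 0.7114808835736665, 1287.4812037447787], [0.8617184975870313, -0.2998108907030967, 0.4093344118592588, 568.3832361480986], [0.014221655376084339, 0.8207054605284981, 0.5711744843540103, 721.442812078486], [0.0, 0.0, 0.0, 1.0]]}
top {'frame': '', 'camera_matrix': [[500.8742746906447, 0.0, 321.96001764510083], [0.0, 500.8742746906447, 195.0940900154914], [0.0, 0.0, 1.0]], 'world_from_camera': [[0.012006504761362448, 0.9983804178292048, -0.0556092181081327, 409.95676098654394], [-0.9998425938710691, 0.011260395099853346, -0.013710980394111554, 73.42698792049147], [-0.01306259256762965, 0.05576508582776227, 0.9983584646198148, 1598.9663059205295], [0.0, 0.0, 0.0, 1.0]]}
{'time_s': 0.1, 'qpos': array([-1.423,  0.207,  1.543,  0.   ,  1.394, -0.151]), 'qvel': array([-0.001, -0.002, -0.004,  0.   , -0.   ,  0.001]), 'effort': array([  0.   , -38.409, -29.255,  -0.   ,   0.005,  -0.   ]), 'ee_pos': array([ 169.139, -548.794,  214.225]), 'ee_rot': array([-0.001,  0.989,  0.149,  0.   ]), 'force': array([0.342, 0.353, 0.425]), 'ft_torque': array([ 0.024, -0.042, -0.03 ]), 'gripper_force': 0.0, 'grip_width': 85.26746807233191}
```

View pics/scene0.png

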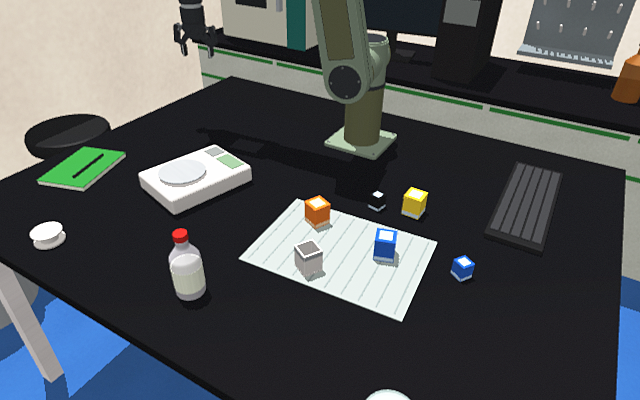

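View pics/top0.png

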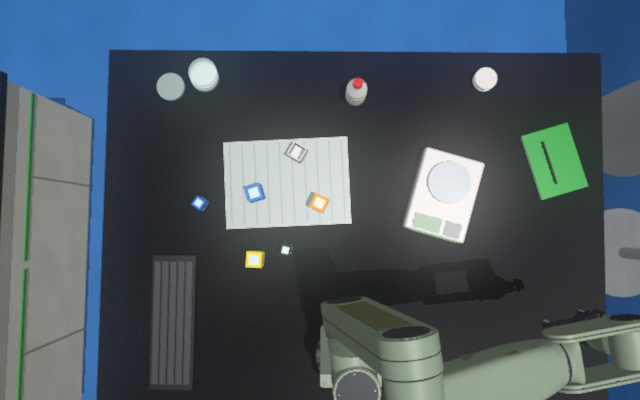

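Candidates for the blue jar: larger blue on the mat (top 254,192 / scene 386,244), small blue off the mat (top 200,203 / scene 462,267); yellow (255,259) and black (286,250) are excluded by the text. I choose the one on the mat.

```bash
cat > m.py <<'E'
from h import *
np.set_printoptions(precision=1,suppress=True)
def pale(d,u,v,r,thr=200):
    f=d['frame'].astype(int); m=(f.min(2)>thr).astype(np.uint8)
    w=np.zeros_like(m); w[v-r:v+r,u-r:u+r]=1; n,l,s,c=cv2.connectedComponentsWithStats(m*w)
    return m,l,s,c
if __name__=='__main__':
    D={n:viewer.get_image(n) for n in('top','scene')}
    t,s=D['top'],D['scene']
    crop=np.hstack([cv2.resize(t['frame'][150:240,215:345],None,fx=3,fy=3,interpolation=0),cv2.resize(s['frame'][190:280,290:420],None,fx=3,fy=3,interpolation=0)])
    cv2.imwrite('pics/crop1.png',crop[:,:,::-1])
    for n,a in(('top',[(254,192,16),(200,203,12),(318,203,12),(296,152,14)]),('scene',[(386,242,22),(462,267,16),(317,212,22)])):
        hsv=cv2.cvtColor(D[n]['frame'],cv2.COLOR_RGB2HSV)
        for u,v,r in a:
            w=hsv[v-r:v+r,u-r:u+r]; m=(w[...,1]>110)&(w[...,2]>60)
            m=cv2.morphologyEx(m.astype(np.uint8),cv2.MORPH_OPEN,np.ones((2,2)))
            cs=cv2.findContours(m,0,2)[0]
            if not cs: continue
            c=max(cs,key=cv2.contourArea); R=cv2.minAreaRect(c)
            print(n,(u,v),'area',cv2.contourArea(c),np.array(R[0])+[u-r,v-r],R[1],R[2])
            print('  hull',(cv2.approxPolyDP(cv2.convexHull(c),1.5,True)[:,0]+[u-r,v-r]).tolist())
    # pan, mat, balance in top view
    for nm,p,z in(('matTL',(224,142),4),('matTR',(347,137),4),('matBR',(351,223),4),('matBL',(227,229),4),('pan',(449,182),68),('bTL',(428,148),56),('bTR',(484,163),56),('bBL',(405,226),56),('bBR',(462,242),56)):
        print(nm,atz(t,*p,z))
    print('pan tri',tri(t,(449,182),s,(183,172)))
E
python3 m.py
```

```text
top (254, 192) area 222.0 [255.  193.5] (15.495161056518555, 16.12761688232422) 71.56504821777344
  hull [[260, 185], [264, 198], [250, 202], [246, 189]]
top (200, 203) area 137.5 [199.6 203.7] (12.962422370910645, 12.181553840637207) 38.65980911254883
  hull [[198, 196], [207, 202], [202, 211], [192, 205]]
top (318, 203) area 57.5 [319.7 203.6] (15.205260276794434, 14.758047103881836) 26.56505012512207
  hull [[316, 195], [329, 200], [324, 212], [311, 207]]
scene (386, 242) area 381.5 [385.7 244. ] (20.815786361694336, 28.283035278320312) 7.594643592834473
  hull [[378, 229], [397, 232], [394, 259], [374, 256]]
scene (462, 267) area 375.0 [463.5 267. ] (23.33452033996582, 20.50609588623047) 45.0
  hull [[466, 256], [475, 264], [472, 275], [461, 279], [452, 268], [455, 259]]
scene (317, 212) area 561.5 [318.5 211. ] (30.0, 25.0) 90.0
  hull [[321, 196], [331, 204], [330, 219], [315, 226], [306, 218], [306, 201]]
matTL [666.3 412.5   4. ]
matTR [686.4  17.2   4. ]
matBR [411.   2.   4.]
matBL [387.2 396.5   4. ]
pan [ 539.7 -293.3   68. ]
bTL [ 645.5 -231.7   56. ]
bTR [ 600.6 -403.9   56. ]
bBL [ 403.8 -161.3   56. ]
bBR [ 357.1 -335.4   56. ]
pan tri [ 540.3 -295.8   55.6]
```

View pics/crop1.png

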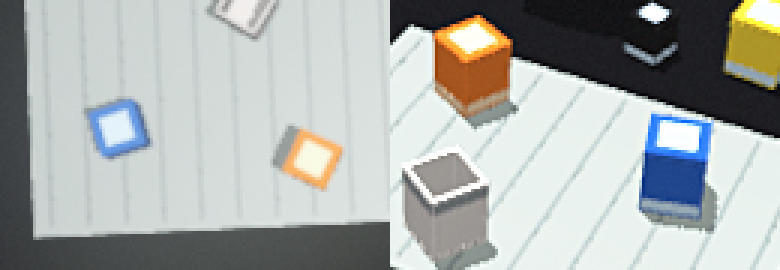

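The crop shows the upside-down blue jar with its pale base up at top px (254,193), scene px (386,236); it is the right one, distinct from the small blue block.

```bash
cat > go.py <<'E'
from h import *
np.set_printoptions(precision=1,suppress=True)
def rel(target):
    "shift in tool axes from current TCP to target"
    s=monitor.read_state(); q=np.array(s['ee_rot']); from scipy.spatial.transform import Rotation as R
    M=R.from_quat(q[[1,2,3,0]]).as_matrix(); head=np.degrees(np.arctan2(M[1,0],M[0,0]))
    print('t',s['time_s'],'tcp',s['ee_pos'],'head',head,'toolshift',M.T@(np.array(target)-s['ee_pos']),'F',s['force'],'w',s['grip_width'])
E
python3 - <<'E'
from go import *
t=viewer.get_image('top');s=viewer.get_image('scene')
p=tri(t,(254.3,193),s,(386.3,235.7)); print('base',p, atz(t,254.3,193,64))
h=[(260.5,185.5),(264.5,198.5),(250.5,202.5),(246.5,189.5)]
print([atz(t,*a,55) for a in h])
print('panz68 scene',atz(s,183,172,68))
rel([p[0],p[1],150])
E
```

```text
base [500.  304.6  54.3] [499.6 302.7  64. ]
[array([523.6, 285.3,  55. ]), array([483.4, 272.1,  55. ]), array([470.5, 315.2,  55. ]), array([510.7, 328.4,  55. ])]
panz68 scene [ 554. -279.   68.]
t 0.3 tcp [ 169.2 -549.3  214.9] head 17.120813392271305 toolshift [ 567.4 -718.6   65.5] F [0.  0.1 0.6] w 85.29505019750599
```

Request:
jog_arm([
  [85,113,-143,0,0],
  [85,113,-143,0,0],
  [85,113,-143,0,0],
  [85,113,-143,0,0],
  [85,113,-143,0,0],
])

```text
time_s: 0.72
ee_pos: [236.1, -374.8, 214.6]
ee_rot: [-0.002, 0.989, 0.15, 0.0]
force: [0.1, -0.7, 0.5]
grip_width: 85.1
gripper_force: 0.0
```

Request:
jog_arm([
  [85,113,-143,0,0],
  [85,113,-143,0,0],
  [85,113,-143,0,0],
  [85,113,-143,0,0],
  [85,113,-143,0,0],
])

```text
time_s: 1.13
ee_pos: [301.8, -205.8, 215.2]
ee_rot: [-0.001, 0.989, 0.15, 0.001]
force: [-0.6, -0.8, -0.4]
grip_width: 85.0
gripper_force: 0.0
```

Request:
jog_arm([
  [85,113,-143,0,0],
  [85,113,-143,0,0],
  [85,113,-143,0,0],
  [85,113,-143,0,0],
  [85,113,-143,0,0],
])

```text
time_s: 1.55
ee_pos: [368.1, -35.8, 215.8]
ee_rot: [-0.001, 0.989, 0.151, 0.001]
force: [0.5, -0.4, -0.4]
grip_width: 85.2
gripper_force: 0.0
```

Request:
jog_arm([
  [85,113,-143,0,0],
  [85,113,-143,0,0],
  [85,113,-143,0,0],
  [85,113,-143,0,0],
  [85,113,-143,0,0],
])

```text
time_s: 1.97
ee_pos: [434.4, 134.4, 215.7]
ee_rot: [-0.001, 0.989, 0.151, 0.001]
force: [0.2, -0.8, -0.4]
grip_width: 85.3
gripper_force: 0.0
```

```bash
python3 - <<'E'
from go import *
t=viewer.get_image('top');s=viewer.get_image('scene')
rel([500,304,150])
for a,b in(((224,142),(403,320)),((347,137),(240,260)),((351,223),(297,199)),((227,229),(437,241))): print('mat corner',tri(t,a,s,b))
print(proj(t,np.array(monitor.read_state()['ee_pos'])),proj(s,np.array(monitor.read_state()['ee_pos'])))
E
```

```text
t 2.0667 tcp [433.7 132.5 215.4] head 17.393047434940172 toolshift [ 114.5 -143.9   65.5] F [ 0.4 -0.5 -0.5] w 84.83106563021154
mat corner [666.3 416.4  -2.2]
mat corner [688.7  17.1 -11.2]
mat corner [411.1   1.5  -4.9]
mat corner [386.9 398.5  -1.9]
[307.2 214.2] [337.3 144.3]
```

Request:
jog_arm([
  [85,126,-142,0,0],
  [85,126,-142,0,0],
  [85,126,-142,0,0],
  [85,126,-142,0,0],
  [85,126,-142,0,0],
])

```text
time_s: 2.48
ee_pos: [513.1, 304.9, 215.3]
ee_rot: [-0.0, 0.989, 0.149, 0.001]
force: [-0.8, 0.5, 0.5]
grip_width: 84.9
gripper_force: 0.0
```

Request:
jog_arm([
  [85,0,0,40,0],
  [85,0,0,80,0],
  [85,0,0,80,0],
  [85,0,0,80,0],
  [85,0,0,80,0],
])

```text
time_s: 2.9
ee_pos: [512.7, 302.2, 137.0]
ee_rot: [-0.0, 0.989, 0.148, 0.001]
force: [0.7, 0.7, 0.2]
grip_width: 85.3
gripper_force: 0.0
```

```bash
python3 - <<'E'
from go import *
s=snap('scene','s2'); t=snap('top','t2')
rel([499.5,303,65])
a=cv2.resize(s['frame'][130:330,270:470],None,fx=2,fy=2);b=cv2.resize(t['frame'][120:320,180:380],None,fx=2,fy=2)
cv2.imwrite('pics/c2.png',np.hstack([a,b])[:,:,::-1])
E
```

```text
t 3.0 tcp [513.9 303.1 138.8] head 17.059506035583958 toolshift [-14.2  -4.1  73.8] F [ 0.6  0.1 -0.1] w 84.82988760404838
```

View pics/c2.png

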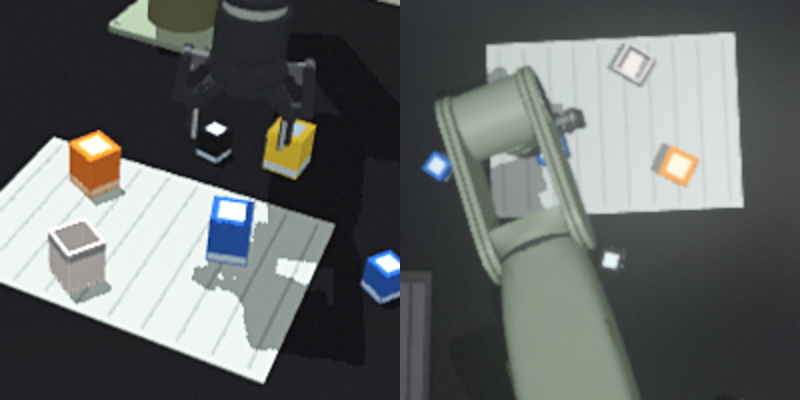

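The picture shows the gripper above the blue jar, tips at scene px ≈ (367,198) and (412,202); checking that against the calibration.

```bash
python3 - <<'E'
from go import *
s=viewer.get_image('scene')
h=np.radians(17.06); y=np.array([np.sin(h),-np.cos(h),0])
for z in (-12,-5): 
  for k in(-1,1): print(proj(s,np.array([513.5,303,138+z])+k*45*y))
rel([499.5,303,65])
E
```

```text
[406.8 216.8]
[366.2 210.7]
[407.2 214.3]
[366.5 208.2]
t 3.05 tcp [513.8 303.2 138.8] head 17.070557174812166 toolshift [-14.2  -4.   73.7] F [-0.3  0.1  0.1] w 85.28986702622281
```

Request:
jog_arm([
  [85,-2,-4,25,0],
  [85,-2,-4,50,0],
  [85,-2,-4,70,0],
  [85,-2,-4,73,0],
  [85,-2,-4,73,0],
], newtons=40)

```text
time_s: 3.47
ee_pos: [508.2, 305.9, 62.5]
ee_rot: [0.0, 0.989, 0.149, -0.0]
force: [-0.2, -0.2, -0.7]
grip_width: 84.7
gripper_force: 0.0
```

Request:
jog_arm([
  [30,0,0,0,0],
  [30,0,0,0,0],
  [30,0,0,0,0],
  [30,0,0,0,0],
  [30,0,0,0,0],
])

```text
time_s: 3.88
ee_pos: [509.0, 306.5, 63.3]
ee_rot: [-0.0, 0.989, 0.149, 0.001]
force: [0.1, 0.2, -0.1]
grip_width: 30.2
gripper_force: 0.0
```

Request:
jog_arm([
  [30,0,0,0,0],
  [30,0,0,0,0],
  [30,0,0,0,0],
  [30,0,0,-2,0],
  [30,0,0,-10,0],
])

```text
time_s: 4.3
ee_pos: [507.0, 305.6, 71.0]
ee_rot: [0.0, 0.989, 0.149, -0.002]
force: [0.1, -0.0, -0.7]
grip_width: 29.9
gripper_force: 0.0
```

```bash
python3 - <<'E'
from go import *
s=viewer.get_image('scene'); t=viewer.get_image('top')
rel([499.5,303,65])
a=cv2.resize(s['frame'][160:310,300:500],None,fx=3,fy=3)
cv2.imwrite('pics/c3.png',a[:,:,::-1])
E
```

```text
t 4.4 tcp [509.6 306.7  73.9] head 17.12196166540417 toolshift [-10.7   0.6   8.9] F [-0.   0.7  0.4] w 30.09219187323754
```

View pics/c3.png

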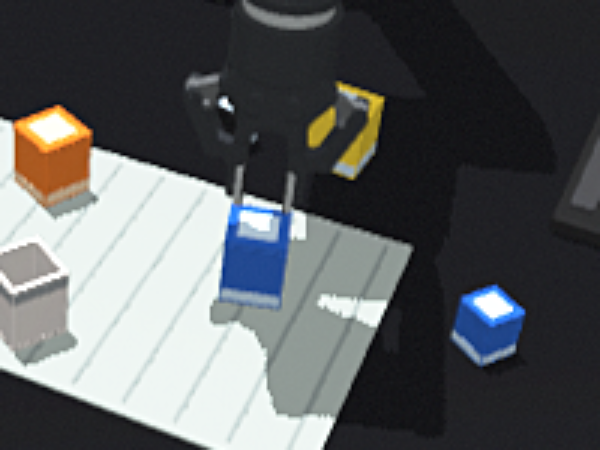

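```bash
python3 - <<'E'
from go import *
s=viewer.get_image('scene');t=viewer.get_image('top')
h=np.radians(17.1); y=np.array([np.sin(h),-np.cos(h),0]);x=np.array([np.cos(h),np.sin(h),0])
for k in(-1,1): print('tip pred',proj(s,np.array([509.6,306.7,60])+k*17*y))
print('tip obs 380,228 / 397,231;  jar base pred',proj(s,np.array([499.5,303,64])),'obs 386.3,235')
print('as if z60',atz(s,388.5,229.5,60),'jar at 64',atz(s,386.5,235,64),'tip as if 80',atz(s,388.5,229.5,80))
print('robot base plate? origin',proj(s,np.zeros(3)), proj(t,np.array([0,0,0.])))
c=cv2.resize(t['frame'][140:260,180:330],None,fx=4,fy=4); cv2.imwrite('pics/c4.png',c[:,:,::-1])
E
```

```text
tip pred [393.  237.5]
tip pred [378.2 235.2]
tip obs 380,228 / 397,231;  jar base pred [386.  232.1] obs 386.3,235
as if z60 [482.5 302.5  60. ] jar at 64 [508.6 308.2  64. ] tip as if 80 [506.9 310.6  80. ]
robot base plate? origin [360.5 140. ] [350.4 354.1]
```

View pics/c4.png

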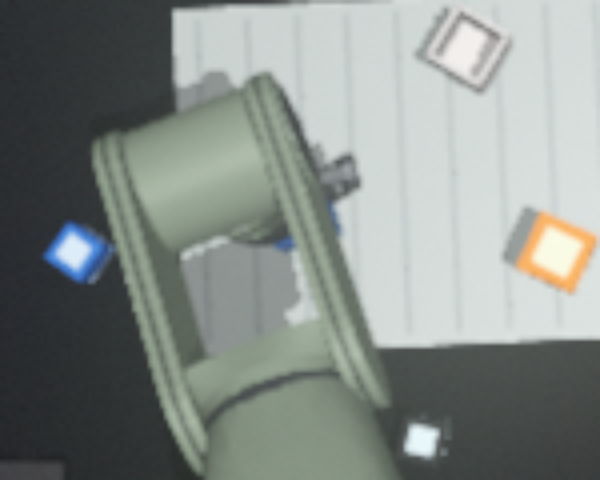

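```bash
python3 - <<'E'
from go import *
s=viewer.get_image('scene');t=viewer.get_image('top')
for a in((265,184),(264,180),(266,187)): print('knuckle tri',tri(t,a,s,(368,188)))
for z in(60,100,150): print(atz(t,265,184,z))
c=cv2.resize(s['frame'][150:260,340:440],None,fx=5,fy=5,interpolation=cv2.INTER_CUBIC)
c=np.clip(c.astype(float)**.6*8.5,0,255).astype(np.uint8)
cv2.imwrite('pics/c5.png',c[:,:,::-1])
E
```

```text
knuckle tri [518.6 255.5 180.8]
knuckle tri [529.  258.6 187.7]
knuckle tri [510.7 252.8 175.4]
[528.  270.8  60. ]
[524.9 265.6 100. ]
[521.1 259.2 150. ]
```

View pics/c5.png

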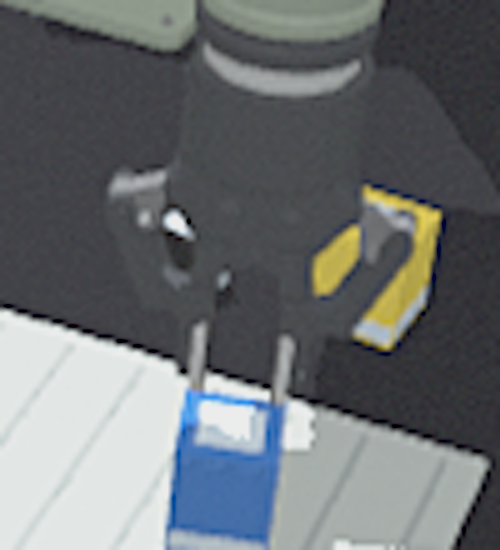

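The picture shows the pads (scene px ≈ (380,228), (396,231)) just above the jar's base, not beside it: the tips stand higher than the text suggests. I'll feel for the jar top with the closed fingers.

Request:
jog_arm([
  [30,0,0,5,0],
  [30,0,0,9,0],
  [30,0,0,10,0],
  [30,0,0,10,0],
])

```text
time_s: 4.93
ee_pos: [507.5, 305.9, 61.2]
ee_rot: [0.0, 0.989, 0.149, -0.001]
force: [-0.4, -0.3, -0.3]
grip_width: 30.0
gripper_force: 0.0
```

Request:
jog_arm([
  [30,0,0,1,0],
  [30,0,0,2,0],
  [30,0,0,2,0],
])

```text
time_s: 5.18
ee_pos: [508.3, 306.2, 60.1]
ee_rot: [0.0, 0.989, 0.149, -0.0]
force: [-0.0, 0.4, 0.6]
grip_width: 29.8
gripper_force: 0.0
```

Request:
jog_arm([
  [30,0,0,1,0],
  [30,0,0,2,0],
  [30,0,0,2,0],
])

```text
time_s: 5.43
ee_pos: [508.3, 306.2, 58.1]
ee_rot: [0.0, 0.989, 0.149, -0.0]
force: [-0.2, -0.3, -0.5]
grip_width: 29.9
gripper_force: 0.0
```

Request:
jog_arm([
  [30,0,0,1,0],
  [30,0,0,2,0],
  [30,0,0,2,0],
])

```text
time_s: 5.68
ee_pos: [508.2, 306.1, 56.0]
ee_rot: [0.0, 0.989, 0.149, -0.0]
force: [-0.0, -0.5, -0.1]
grip_width: 30.2
gripper_force: 0.0
```

Request:
jog_arm([
  [30,0,0,1,0],
  [30,0,0,2,0],
  [30,0,0,2,0],
])

```text
time_s: 5.93
ee_pos: [508.2, 306.2, 54.1]
ee_rot: [0.0, 0.989, 0.149, -0.0]
force: [-0.3, 0.2, -0.8]
grip_width: 30.2
gripper_force: 0.0
```

```bash
python3 - <<'E'
from go import *
s=viewer.get_image('scene')
rel([499.5,303,65])
c=cv2.resize(s['frame'][150:270,320:440],None,fx=4,fy=4,interpolation=cv2.INTER_CUBIC)
c=np.clip(c.astype(float)**.6*8.5,0,255).astype(np.uint8)
cv2.imwrite('pics/c6.png',c[:,:,::-1])
E
```

```text
t 5.9833 tcp [508.2 306.1  54.1] head 17.11798322721167 toolshift [ -9.3   0.4 -10.9] F [-0.   0.  -0.5] w 30.065670978894108
```

View pics/c6.png

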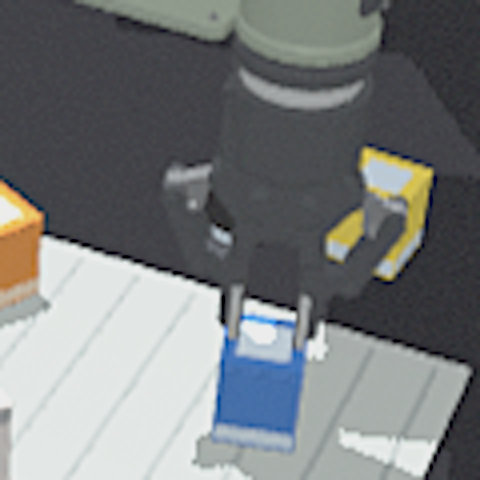

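The pads (tips ≈ scene px (379,234), (395,237)) are still above the pale base; keep feeling downward.

Request:
jog_arm([
  [30,0,0,1,0],
  [30,0,0,2,0],
  [30,0,0,2,0],
])

```text
time_s: 6.23
ee_pos: [508.2, 306.1, 52.0]
ee_rot: [0.0, 0.989, 0.149, -0.0]
force: [-0.4, -0.5, -0.3]
grip_width: 29.9
gripper_force: 0.0
```

Request:
jog_arm([
  [30,0,0,1,0],
  [30,0,0,2,0],
  [30,0,0,2,0],
])

```text
time_s: 6.48
ee_pos: [508.2, 306.1, 50.0]
ee_rot: [0.0, 0.989, 0.149, -0.0]
force: [0.6, -1.2, 0.0]
grip_width: 29.9
gripper_force: 0.0
```

Request:
jog_arm([
  [30,0,0,1,0],
  [30,0,0,2,0],
  [30,0,0,2,0],
])

```text
time_s: 6.73
ee_pos: [508.2, 306.1, 48.0]
ee_rot: [0.0, 0.989, 0.149, -0.0]
force: [0.2, -0.2, -0.4]
grip_width: 30.0
gripper_force: 0.0
```

Request:
jog_arm([
  [30,0,0,1,0],
  [30,0,0,2,0],
  [30,0,0,2,0],
])

```text
time_s: 6.98
ee_pos: [508.7, 306.3, 47.7]
ee_rot: [0.0, 0.989, 0.149, 0.0]
force: [-2.5, -1.0, 7.6]
grip_width: 30.2
gripper_force: 3.4
```

Request:
jog_arm([
  [30,0,0,1,0],
  [30,0,0,2,0],
  [30,0,0,2,0],
])

```text
time_s: 7.23
ee_pos: [509.2, 306.6, 47.7]
ee_rot: [-0.0, 0.989, 0.149, 0.001]
force: [-5.7, -3.0, 16.6]
grip_width: 29.8
gripper_force: 8.2
```

```bash
python3 - <<'E'
from go import *
s=viewer.get_image('scene')
rel([499.5,303,65])
c=cv2.resize(s['frame'][150:270,320:440],None,fx=4,fy=4,interpolation=cv2.INTER_CUBIC)
c=np.clip(c.astype(float)**.6*8.5,0,255).astype(np.uint8)
cv2.imwrite('pics/c7.png',c[:,:,::-1])
E
```

```text
t 7.2833 tcp [509.2 306.5  47.7] head 17.13362937957386 toolshift [-10.3   0.5 -17.3] F [-6.4 -3.8 16.4] w 30.225164390242405
```

View pics/c7.png

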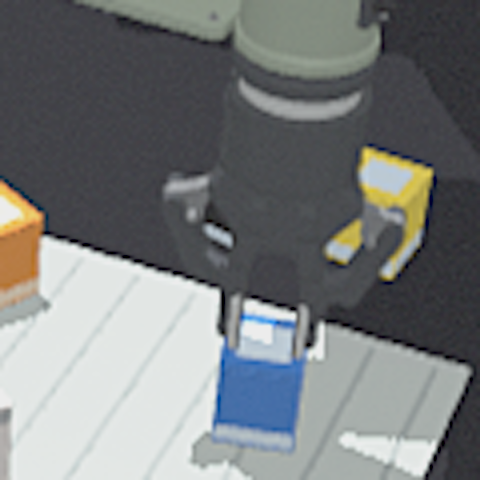

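Contact at TCP z ≈ 47.7, so the tips really stand ≈16 mm above the reported TCP height (jar top 64 by text, and by two views relative to mat). I'll use that offset: open, go down around the jar, grip near its top.

Request:
jog_arm([
  [30,0,0,-8,0],
  [60,0,0,-16,0],
  [85,0,0,-16,0],
  [85,0,0,-16,0],
  [85,0,0,-16,0],
])

```text
time_s: 7.7
ee_pos: [508.1, 306.1, 59.9]
ee_rot: [0.0, 0.989, 0.149, -0.0]
force: [-0.6, -0.1, -0.3]
grip_width: 76.5
gripper_force: 0.0
```

Request:
jog_arm([
  [85,2,0,0,0],
  [85,2,0,10,0],
  [85,2,0,20,0],
  [85,2,0,28,0],
  [85,2,0,28,0],
])

```text
time_s: 8.12
ee_pos: [507.7, 305.7, 28.7]
ee_rot: [0.001, 0.989, 0.149, -0.003]
force: [-0.5, -0.3, -0.5]
grip_width: 84.7
gripper_force: 0.0
```

Request:
jog_arm([
  [30,0,0,0,0],
  [30,0,0,0,0],
  [30,0,0,0,0],
  [30,0,0,0,0],
  [30,0,0,0,0],
], newtons=40)

```text
time_s: 8.53
ee_pos: [510.9, 307.1, 33.0]
ee_rot: [-0.0, 0.989, 0.149, 0.001]
force: [0.6, 0.1, 1.8]
grip_width: 46.9
gripper_force: 42.3
```

Request:
jog_arm([
  [30,0,0,-8,0],
  [30,0,0,-30,0],
  [30,0,0,-65,0],
  [30,0,0,-100,0],
  [30,0,0,-100,0],
])

```text
time_s: 8.95
ee_pos: [515.7, 309.2, 141.5]
ee_rot: [-0.002, 0.989, 0.149, 0.008]
force: [1.5, 1.1, 0.7]
grip_width: 46.7
gripper_force: 41.9
```

```bash
cat > b.py <<'E'
from go import *
def blue(d,roi=None):
    hsv=cv2.cvtColor(d['frame'],cv2.COLOR_RGB2HSV); m=((hsv[...,0]>95)&(hsv[...,0]<125)&(hsv[...,1]>110)&(hsv[...,2]>50)).astype(np.uint8)
    n,l,s,c=cv2.connectedComponentsWithStats(m)
    for i in range(1,n):
        if 25<s[i,4]<1500:
            cs=cv2.findContours((l==i).astype(np.uint8),0,2)[0]
            h=cv2.approxPolyDP(cv2.convexHull(cs[0]),1.5,True)[:,0].tolist()
            print('   blue',s[i].tolist(),c[i],h)
def look():
    for n in('scene','top'): print(n); d=viewer.get_image(n); blue(d)
    return
E
python3 - <<'E'
from b import *
rel([462,-85,133]); look()
E
```

```text
t 8.95 tcp [515.7 309.2 141.5] head 17.132303507891407 toolshift [-167.5  360.9    5.3] F [1.5 1.1 0.7] w 46.705008551961974
scene
   blue [377, 190, 27, 36, 588] [389.6 208. ] [[381, 190], [403, 193], [399, 225], [377, 218]]
   blue [451, 254, 24, 29, 346] [462.2 267.4] [[474, 263], [472, 273], [460, 282], [451, 269], [453, 258], [465, 254]]
top
   blue [603, 172, 37, 40, 1239] [621.  191.8] [[603, 172], [639, 175], [639, 211], [604, 209]]
   blue [191, 195, 13, 16, 76] [197.3 203. ] [[197, 195], [202, 200], [203, 207], [201, 210], [191, 204]]
```

Request:
jog_arm([
  [30,-81,180,0,0.1],
  [30,-81,180,0,0.2],
  [30,-81,180,0,0.3],
  [30,-81,180,0,0.3],
  [30,-81,180,0,0.3],
])

```text
time_s: 9.47
ee_pos: [483.2, 108.3, 130.4]
ee_rot: [0.001, 1.0, -0.001, -0.002]
force: [0.8, 0.1, -0.6]
grip_width: 47.0
gripper_force: 41.9
```

```bash
python3 - <<'E'
from b import *
rel([462,-85,90]); look()
E
```

```text
t 9.4667 tcp [483.2 108.3 130.4] head -0.11025104172837892 toolshift [-20.7 193.3  40.7] F [ 0.8  0.1 -0.6] w 46.963845798413544
scene
   blue [305, 163, 28, 35, 494] [316.7 180.7] [[315, 163], [323, 165], [332, 177], [331, 185], [322, 197], [305, 188], [305, 173]]
   blue [451, 254, 24, 29, 345] [462.2 267.4] [[474, 263], [472, 273], [460, 282], [451, 269], [453, 258], [465, 254]]
top
   blue [603, 172, 37, 40, 1238] [621.  191.8] [[603, 172], [639, 175], [639, 211], [604, 209]]
   blue [191, 195, 16, 16, 99] [199.  202.7] [[197, 195], [206, 201], [201, 210], [191, 204]]
```

Request:
jog_arm([
  [30,-21,193,0,0],
  [30,-21,193,0,0],
  [30,-21,193,0,0],
  [30,-21,193,0,0],
  [30,-21,193,0,0],
])

```text
time_s: 9.98
ee_pos: [463.4, -84.0, 131.2]
ee_rot: [-0.0, 1.0, -0.001, -0.001]
force: [-0.2, 0.1, -1.3]
grip_width: 47.2
gripper_force: 41.9
```

Request:
jog_arm([
  [30,0,0,30,0],
  [30,0,0,60,0],
  [30,0,0,75,0],
  [30,0,0,80,0],
  [30,0,0,80,0],
])

```text
time_s: 10.4
ee_pos: [462.5, -80.7, 49.9]
ee_rot: [-0.001, 1.0, -0.0, -0.003]
force: [-1.1, -0.2, -0.2]
grip_width: 47.3
gripper_force: 41.9
```

```bash
cat > f.py <<'E'
from b import *
from scipy.spatial.transform import Rotation as R
def mask(d,box):
    "blue plus pale pixels touching blue, in box u0,v0,u1,v1"
    u0,v0,u1,v1=box; hsv=cv2.cvtColor(d['frame'],cv2.COLOR_RGB2HSV)
    m=((hsv[...,0]>95)&(hsv[...,0]<125)&(hsv[...,1]>110)&(hsv[...,2]>50))
    w=np.zeros(m.shape,np.uint8); w[v0:v1,u0:u1]=m[v0:v1,u0:u1]; return w
def model(d,c,yaw,pitch,trim=8):
    "c: jar centre, pitch: turn (deg) of upside-down jar towards heading yaw; hull without the mouth band"
    Rm=R.from_euler('ZY',[yaw,pitch],degrees=True).as_matrix()
    P=[Rm@np.array([a,b,e])+c for a in(-24,24) for b in(-24,24) for e in(-30+trim,30)]
    q=np.array([proj(d,p) for p in P]).astype(np.float32)
    im=np.zeros((400,640),np.uint8); cv2.fillConvexPoly(im,cv2.convexHull((q*16).round().astype(np.int32)),1,shift=4); return im
def fit(d,box,c,yaw,pitches,span=10,dz=(0,)):
    m=mask(d,box); cs=np.vstack([x for x in cv2.findContours(m,0,2)[0] if cv2.contourArea(x)>12])
    h=np.zeros_like(m); cv2.fillConvexPoly(h,cv2.convexHull(cs),1)
    for p in pitches:
        best=(0,)
        for dx in range(-span,span+1,4):
            for dy in range(-span,span+1,4):
              for z in dz:
                o=model(d,np.array(c)+[dx,dy,z],yaw,p); i=(o&h).sum()/(o|h).sum()
                if i>best[0]: best=(i,dx,dy,z)
        print('pitch',p,'IoU %.3f'%best[0],best[1:])
E
python3 - <<'E'
from f import *
rel([462,-85,29]); look()
s=viewer.get_image('scene'); e=monitor.read_state()['ee_pos']
c=np.array([e[0]-12,e[1],e[2]+1]); p=proj(s,c).astype(int); print('centre px',p)
fit(s,(p[0]-30,p[1]-30,p[0]+30,p[1]+30),c,0,(-30,-20,-10,0,10,20,30),12)
E
```

```text
t 10.4 tcp [462.5 -80.7  49.9] head -0.04295694207015402 toolshift [-0.4  4.4 20.9] F [-1.1 -0.2 -0.2] w 47.30732103366287
scene
   blue [250, 167, 26, 29, 387] [261.3 182.4] [[259, 167], [274, 171], [275, 186], [265, 195], [252, 189], [250, 184], [250, 175]]
   blue [451, 254, 24, 29, 347] [462.2 267.3] [[474, 263], [472, 273], [460, 282], [451, 269], [453, 258], [465, 254]]
top
   blue [603, 172, 37, 40, 1238] [621.  191.8] [[603, 172], [639, 175], [639, 211], [603, 208]]
   blue [191, 195, 16, 16, 99] [199.  202.7] [[197, 195], [206, 201], [201, 210], [191, 204]]
centre px [262 179]
pitch -30 IoU 0.826 (8, 0, 0)
pitch -20 IoU 0.893 (8, 0, 0)
pitch -10 IoU 0.923 (8, 0, 0)
pitch 0 IoU 0.928 (4, 0, 0)
pitch 10 IoU 0.931 (4, 0, 0)
pitch 20 IoU 0.905 (4, 0, 0)
pitch 30 IoU 0.852 (4, 0, 0)
```

Request:
jog_arm([
  [30,0,0,10,0],
  [30,0,0,17,0],
  [30,0,0,18,0],
  [30,0,0,18,0],
], newtons=40)

```text
time_s: 10.88
ee_pos: [463.9, -81.7, 33.6]
ee_rot: [-0.0, 1.0, -0.001, -0.001]
force: [0.2, 1.4, -0.9]
grip_width: 46.8
gripper_force: 41.9
```

Request:
jog_arm([
  [30,0,0,1,0],
  [30,0,0,2,0],
  [30,0,0,2,0],
])

```text
time_s: 11.13
ee_pos: [464.7, -82.1, 32.3]
ee_rot: [0.0, 1.0, -0.001, 0.0]
force: [-1.5, -0.1, -0.2]
grip_width: 47.0
gripper_force: 41.9
```

Request:
jog_arm([
  [30,0,0,1,0],
  [30,0,0,2,0],
  [30,0,0,2,0],
])

```text
time_s: 11.38
ee_pos: [464.5, -82.0, 30.2]
ee_rot: [-0.0, 1.0, -0.001, -0.0]
force: [0.6, -0.9, 0.0]
grip_width: 47.1
gripper_force: 41.9
```

Request:
jog_arm([
  [30,0,0,2,0],
  [30,0,0,3,0],
  [30,0,0,3,0],
], newtons=22)

```text
time_s: 11.63
ee_pos: [465.1, -82.2, 28.9]
ee_rot: [0.0, 1.0, -0.001, 0.0]
force: [-5.5, 0.9, 12.3]
grip_width: 46.9
gripper_force: 43.3
```

Request:
jog_arm([
  [30,4,0,-0.5,0],
  [30,8,0,-0.8,0],
  [30,12,0,-1.2,0],
  [30,16,0,-1,0],
  [30,20,0,-0.5,0],
])

```text
time_s: 12.05
ee_pos: [484.1, -82.3, 29.0]
ee_rot: [0.0, 1.0, -0.0, -0.001]
force: [-11.8, 1.1, 28.4]
grip_width: 46.8
gripper_force: 45.2
```

```bash
python3 - <<'E'
from f import *
rel([462,-85,29])
s=viewer.get_image('scene'); e=monitor.read_state()['ee_pos']
c=np.array([e[0]-20,e[1],34]); p=proj(s,c).astype(int); print('centre px',p)
fit(s,(p[0]-30,p[1]-30,p[0]+30,p[1]+30),c,0,(-15,0,15,25,35,45,55),16)
E
```

```text
t 12.05 tcp [484.1 -82.3  29. ] head -0.028844764958905436 toolshift [-22.1   2.7   0. ] F [-11.8   1.1  28.4] w 46.82515375865172
centre px [260 187]
pitch -15 IoU 0.919 (16, 0, 0)
pitch 0 IoU 0.896 (16, 4, 0)
pitch 15 IoU 0.907 (16, 4, 0)
pitch 25 IoU 0.880 (16, 4, 0)
pitch 35 IoU 0.829 (16, 4, 0)
pitch 45 IoU 0.760 (16, 4, 0)
pitch 55 IoU 0.772 (8, 0, 0)
```

Request:
jog_arm([
  [60,0,0,0,0],
  [62,0,0,-3,0],
  [62,0,0,-30,0],
  [85,0,0,-60,0],
  [85,0,0,-60,0],
], newtons=20)

```text
time_s: 12.52
ee_pos: [489.0, -83.4, 92.9]
ee_rot: [0.002, 1.0, -0.001, 0.005]
force: [1.5, -0.1, 1.2]
grip_width: 83.4
gripper_force: 0.0
```

```bash
python3 - <<'E'
from f import *
rel([462,-85,29]); look()
s=viewer.get_image('scene'); t=viewer.get_image('top'); e=monitor.read_state()['ee_pos']
c=np.array([e[0]-10,e[1],30]); p=proj(s,c).astype(int); print('centre px',p)
fit(s,(p[0]-30,p[1]-30,p[0]+30,p[1]+30),c,0,(0,),24)
cr=cv2.resize(s['frame'][120:240,200:320],None,fx=5,fy=5,interpolation=cv2.INTER_CUBIC); cv2.imwrite('pics/c8.png',cr[:,:,::-1])
E
```

```text
t 12.5167 tcp [489.  -83.4  92.9] head -0.061795494442900285 toolshift [-27.6   1.4  63.6] F [ 1.5 -0.1  1.2] w 83.39173041456368
scene
   blue [244, 177, 27, 29, 470] [257.3 191.5] [[254, 177], [269, 181], [270, 196], [260, 205], [246, 199], [244, 185]]
   blue [451, 255, 24, 28, 345] [462.2 267.4] [[465, 255], [474, 263], [472, 273], [460, 282], [451, 266], [454, 258]]
top
   blue [603, 172, 37, 40, 1239] [620.9 191.8] [[603, 172], [639, 175], [639, 211], [603, 208]]
   blue [191, 195, 16, 16, 99] [199.  202.7] [[197, 195], [206, 201], [201, 210], [191, 204]]
centre px [259 190]
pitch 0 IoU 0.940 (8, 0, 0)
```

```bash
cat > ff.py <<'E'
from f import *
from scipy.optimize import minimize
def hullmask(d,box):
    m=mask(d,box); cs=np.vstack([x for x in cv2.findContours(m,0,2)[0] if cv2.contourArea(x)>12])
    h=np.zeros_like(m); cv2.fillConvexPoly(h,cv2.convexHull(cs),1); return h
def fine(d,box,c,yaw,pitch,trim=8):
    h=hullmask(d,box)
    g=lambda x:-((lambda o:(o&h).sum()/(o|h).sum())(model(d,np.array([x[0],x[1],c[2]]),yaw,pitch,trim)))
    r=minimize(g,c[:2],method='Nelder-Mead',options=dict(initial_simplex=[[c[0],c[1]],[c[0]+8,c[1]],[c[0],c[1]+8]],xatol=.2)); return r.x,-r.fun
E
python3 - <<'E'
from ff import *
s=viewer.get_image('scene'); d=dict(s); d['frame']=cv2.imread('pics/scene0.png')[:,:,::-1].copy()
for tr in(4,6,8,10):
  print(tr,'ref',fine(d,(365,215,410,280),[499.5,303,34],17,0,tr),'now',fine(s,(229,160,289,220),[480,-84,30],0,0,tr))
E
```

```text
4 ref (array([501.4, 304.9]), np.float64(0.8917018284106891)) now (array([481.2, -81.8]), np.float64(0.9079563182527302))
6 ref (array([502.8, 305.5]), np.float64(0.9055793991416309)) now (array([478.6, -84.3]), np.float64(0.9281150159744409))
8 ref (array([506.6, 306.6]), np.float64(0.9188405797101449)) now (array([480.6, -82.5]), np.float64(0.9478827361563518))
10 ref (array([507.9, 306.9]), np.float64(0.9420505200594353)) now (array([481.1, -82.1]), np.float64(0.9699499165275459))
```

Request:
jog_arm([
  [85,8,0,25,0],
  [85,8,0,45,0],
  [85,8,0,51.5,0],
  [85,8,0,51.5,0],
  [70,8,0,51.5,0],
], newtons=20)

```text
time_s: 13.18
ee_pos: [491.6, -81.7, 35.4]
ee_rot: [-0.0, 1.0, -0.001, -0.001]
force: [-0.1, 0.6, 0.2]
grip_width: 75.3
gripper_force: 0.0
```

Request:
jog_arm([
  [40,0,0,0,0],
  [40,0,0,0,0],
  [40,0,0,0,0],
  [40,0,0,0,0],
  [40,0,0,0,0],
], newtons=20)

```text
time_s: 13.6
ee_pos: [493.9, -82.5, 37.5]
ee_rot: [0.0, 1.0, -0.001, 0.001]
force: [-0.0, 0.9, 5.2]
grip_width: 47.1
gripper_force: 21.3
```

Request:
jog_arm([
  [40,4,0,-0.3,0],
  [40,8,0,-0.5,0],
  [40,13,0,0,0],
  [40,18,0,0.5,0],
  [40,22,0,1.5,0],
])

```text
time_s: 14.02
ee_pos: [515.7, -82.5, 36.5]
ee_rot: [0.0, 1.0, -0.0, 0.001]
force: [-1.5, 0.9, 11.9]
grip_width: 47.0
gripper_force: 25.0
```

```bash
cat > st.py <<'E'
from ff import *
def tilt(box,yaw,cz0=30,pts=(-10,0,10,20,30,40,50,60,70,80,90)):
    s=viewer.get_image('scene'); e=monitor.read_state()['ee_pos']; rel([0,0,0])
    for p in pts:
        a=np.radians(p); z=30*abs(np.cos(a))+24*abs(np.sin(a)); print(p,*fine(s,box,[e[0]-5,e[1],z],yaw,p,10))
E
python3 - <<'E'
from st import *
tilt((215,160,300,230),0)
E
```

```text
t 14.0667 tcp [516.5 -82.5  36.4] head -0.06012066102224537 toolshift [-516.6  -82.    35.2] F [-2.  -0.2 10.3] w 46.92818270456041
-10 [496.6 -80.8] 0.9032258064516129
0 [492.2 -84.1] 0.9303079416531604
10 [496.4 -80.4] 0.9604612850082372
20 [498.4 -79.8] 0.9491803278688524
30 [500.6 -77.3] 0.8926829268292683
40 [501.7 -77.9] 0.8112903225806452
50 [501.3 -76.2] 0.7384370015948963
60 [493.5 -81. ] 0.804140127388535
70 [487.7 -84.6] 0.8514376996805112
80 [479.8 -90.8] 0.8977272727272727
90 [473.4 -96. ] 0.9337748344370861
```

Request:
jog_arm([
  [40,7,0,0.5,0],
  [40,14,0,2.5,0],
  [40,20,0,5.5,0],
  [40,26,0,9.5,0],
  [40,31,0,13.5,0],
])

```text
time_s: 14.48
ee_pos: [548.7, -82.6, 23.2]
ee_rot: [0.001, 1.0, -0.001, 0.003]
force: [1.2, 0.3, 7.9]
grip_width: 47.1
gripper_force: 27.5
```

```bash
python3 - <<'E'
from st import *
tilt((205,160,300,240),0)
E
```

```text
t 14.5333 tcp [549.4 -82.6  22.7] head -0.07817922204164418 toolshift [-549.6  -81.9   19.3] F [1.9 0.7 9.3] w 47.260896340718304
-10 [516.1 -83.5] 0.7560975609756098
0 [512.3 -86.1] 0.7454545454545455
10 [513.5 -83.8] 0.7526717557251908
20 [515.9 -81.6] 0.7898894154818326
30 [516.8 -80.3] 0.8396694214876033
40 [517.9 -79.6] 0.9230769230769231
50 [516.1 -80.1] 0.9280442804428044
60 [513.5 -83.6] 0.8600682593856656
70 [508.4 -87.1] 0.8045602605863192
80 [500.5 -91.9] 0.7668231611893583
90 [493.8 -97.4] 0.7519500780031201
```

Request:
jog_arm([
  [40,4,0,4,0],
  [40,8,0,8.5,0],
  [40,12,0,14,0],
  [40,15,0,20,0],
  [40,17,0,25,0],
])

```text
time_s: 14.95
ee_pos: [567.8, -83.1, -0.9]
ee_rot: [0.001, 1.0, -0.001, 0.005]
force: [3.8, -0.3, 9.3]
grip_width: 47.2
gripper_force: 37.1
```

```bash
python3 - <<'E'
from st import *
tilt((205,160,300,240),0,30,(40,50,60,70,80,90))
E
```

```text
t 15.0 tcp [567.6 -83.1  -1.7] head -0.07726361232137234 toolshift [-567.6  -82.3   -7. ] F [ 4.5 -1.3  7.6] w 47.179272220248436
40 [553.4 -70.6] 0.8132427843803056
50 [550.7 -70.6] 0.855379188712522
60 [544.6 -74.6] 0.8625429553264605
70 [536.5 -79.6] 0.8374792703150912
80 [532.7 -84.5] 0.7958199356913184
90 [529.  -87.6] 0.768025078369906
```

Request:
jog_arm([
  [40,1,0,3,0],
  [40,2,0,6,0],
  [40,2.5,0,9,0],
])

```text
time_s: 15.25
ee_pos: [570.7, -83.3, -9.3]
ee_rot: [0.001, 1.0, -0.001, 0.005]
force: [5.0, 0.8, 11.2]
grip_width: 47.0
gripper_force: 43.5
```

```bash
python3 - <<'E'
from st import *
tilt((205,160,300,240),0,30,(50,60,70,80,90,100)); look()
s=viewer.get_image('scene')
cr=cv2.resize(s['frame'][130:250,190:310],None,fx=5,fy=5,interpolation=cv2.INTER_CUBIC); cv2.imwrite('pics/c9.png',cr[:,:,::-1])
E
```

```text
t 15.3 tcp [570.8 -83.3  -9.6] head -0.08810987398990654 toolshift [-570.8  -82.4  -15.9] F [ 5.1  0.4 10.6] w 47.37788039685664
50 [562.  -66.2] 0.7351351351351352
60 [552.3 -71.8] 0.6943972835314092
70 [545.3 -74.1] 0.6726384364820847
80 [547.  -76.4] 0.6439873417721519
90 [531.8 -86. ] 0.6409448818897637
100 [539.  -82.7] 0.6261682242990654
scene
   blue [231, 194, 11, 22, 89] [233.9 205.4] [[232, 194], [236, 198], [241, 215], [231, 212]]
   blue [250, 204, 7, 11, 47] [253.2 209.3] [[250, 214], [250, 209], [256, 204], [256, 211]]
   blue [451, 254, 24, 29, 345] [462.2 267.4] [[474, 263], [472, 273], [460, 282], [451, 269], [453, 258], [465, 254]]
top
   blue [603, 172, 37, 40, 1238] [621.  191.8] [[603, 172], [639, 175], [639, 211], [603, 208]]
   blue [372, 180, 16, 12, 156] [379.1 186.6] [[372, 180], [387, 183], [387, 191], [372, 191]]
   blue [191, 195, 16, 16, 99] [199.  202.7] [[197, 195], [206, 201], [201, 210], [191, 204]]
```

Request:
jog_arm([
  [50,0,0,0,0],
  [60,0,0,0,0],
  [75,0,0,0,0],
  [85,0,0,-2,0],
  [85,0,0,-15,0],
])

```text
time_s: 15.87
ee_pos: [561.8, -81.2, -0.3]
ee_rot: [-0.001, 1.0, -0.001, -0.003]
force: [-0.1, 0.2, -1.0]
grip_width: 85.1
gripper_force: 0.0
```

Request:
jog_arm([
  [85,0,0,-25,0],
  [85,-20,0,-60,0],
  [85,-60,0,-90,0],
  [85,-100,0,-90,0],
  [85,-140,0,-90,0],
])

```text
time_s: 16.28
ee_pos: [430.0, -82.9, 95.6]
ee_rot: [0.001, 1.0, -0.0, 0.003]
force: [0.4, 0.1, 0.5]
grip_width: 85.2
gripper_force: 0.0
```

```bash
python3 - <<'E'
from st import *
look(); s=viewer.get_image('scene'); t=viewer.get_image('top'); rel([0,0,0])
a=cv2.resize(s['frame'][160:240,200:300],None,fx=4,fy=4,interpolation=cv2.INTER_CUBIC);b=cv2.resize(t['frame'][140:220,340:440],None,fx=4,fy=4,interpolation=cv2.INTER_CUBIC)
cv2.imwrite('pics/c10.png',np.hstack([a,b])[:,:,::-1])
print([atz(t,*q,48) for q in((372,180),(387,183),(387,191),(372,191))])
E
```

```text
scene
   blue [230, 191, 27, 30, 502] [243.9 204.9] [[241, 191], [255, 197], [256, 211], [246, 220], [231, 214], [230, 199]]
   blue [451, 254, 24, 29, 346] [462.2 267.4] [[474, 263], [472, 273], [460, 282], [451, 269], [453, 259], [465, 254]]
top
   blue [603, 172, 37, 40, 1239] [621.  191.7] [[603, 172], [639, 175], [639, 211], [603, 208]]
   blue [371, 175, 17, 15, 232] [379.5 181.7] [[387, 175], [387, 188], [371, 188], [372, 175]]
   blue [191, 195, 16, 16, 100] [198.9 202.7] [[197, 195], [206, 201], [201, 210], [191, 204]]
   blue [372, 194, 16, 2, 26] [379.1 194.4] [[387, 194], [372, 194]]
t 16.4833 tcp [427.3 -81.7  92.5] head -0.1172243420102407 toolshift [-427.5  -80.8   92.4] F [ 0.7 -0.1  0.7] w 84.69331395684577
[array([545., -60.,  48.]), array([ 536.2, -106.5,   48. ]), array([ 511.3, -106.6,   48. ]), array([510.8, -60.2,  48. ])]
```

View pics/c10.png

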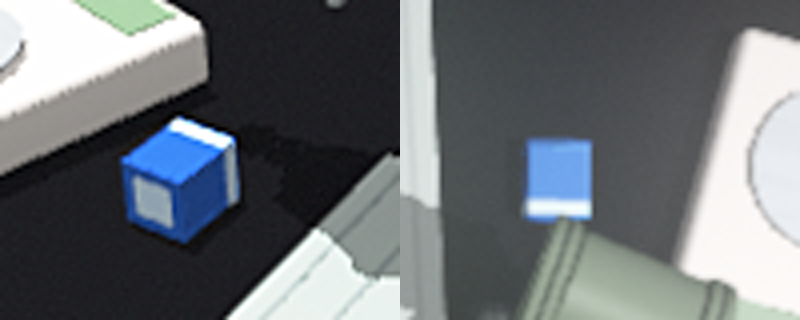

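The picture shows the blue jar lying on its side on the bench, base toward +x (top px cols 371–388, rows 175–195), free of the gripper. Now regrip near the base end and pivot again.

Request:
jog_arm([
  [85,40,1,0,0],
  [85,80,2,0,0],
  [85,120,2,10,0],
  [85,128,2,25,0],
  [85,128,2,40,0],
], newtons=20)

```text
time_s: 16.9
ee_pos: [563.7, -85.2, 53.5]
ee_rot: [0.001, 1.0, -0.0, 0.004]
force: [0.2, 0.0, -0.1]
grip_width: 84.9
gripper_force: 0.0
```

Request:
jog_arm([
  [85,0,0,15,0],
  [85,0,0,27,0],
  [85,0,0,27,0],
  [65,0,0,27,0],
  [40,0,0,27,0],
])

```text
time_s: 17.32
ee_pos: [557.9, -84.5, 26.1]
ee_rot: [0.0, 1.0, -0.001, 0.001]
force: [0.5, 0.2, 0.5]
grip_width: 63.4
gripper_force: 0.0
```

Request:
jog_arm([
  [40,0,0,0,0],
  [40,0,0,0,0],
  [40,0,0,0,0],
  [40,0,0,0,0],
  [40,0,0,0,0],
])

```text
time_s: 17.73
ee_pos: [558.1, -84.5, 26.8]
ee_rot: [0.0, 1.0, -0.001, 0.002]
force: [-0.0, 0.3, 5.8]
grip_width: 47.0
gripper_force: 21.1
```

Request:
jog_arm([
  [40,4,0,-0.3,0],
  [40,8,0,-0.5,0],
  [40,12,0,-0.2,0],
  [40,16,0,0.3,0],
  [40,20,0,1,0],
])

```text
time_s: 18.15
ee_pos: [576.9, -84.5, 25.6]
ee_rot: [0.0, 1.0, -0.001, -0.0]
force: [-1.2, -0.2, 7.8]
grip_width: 47.1
gripper_force: 24.7
```

```bash
cat >> st.py <<'E'
def tilt2(pts):
    s=viewer.get_image('scene'); e=monitor.read_state()['ee_pos']; rel([0,0,0]); p0=proj(s,np.array([e[0]-20,e[1],25])).astype(int)
    box=(p0[0]-38,p0[1]-35,p0[0]+38,p0[1]+38)
    for p in pts:
        a=np.radians(p); z=24*abs(np.cos(a))+30*abs(np.sin(a)); print(p,*fine(s,box,[e[0]-15,e[1],z],0,p+90,8))
E
python3 - <<'E'
from st import *
tilt2((0,10,20,30,40,50))
E
```

```text
t 18.2 tcp [577.7 -84.5  25.5] head -0.06877640736628071 toolshift [-577.8  -83.8   24.9] F [-2.7  0.3  7.2] w 47.17500159412653
0 [545.2 -88.5] 0.8902255639097745
10 [551.5 -83.1] 0.905829596412556
20 [555.2 -80.1] 0.9227272727272727
30 [559.4 -77.8] 0.9227202472952086
40 [559.9 -76.9] 0.8512269938650306
50 [561.9 -76. ] 0.8111782477341389
```

Request:
jog_arm([
  [40,5,0,1.5,0],
  [40,10,0,4,0],
  [40,14,0,6.5,0],
  [40,18,0,9.5,0],
  [40,21,0,12.5,0],
])

```text
time_s: 18.62
ee_pos: [601.2, -84.8, 14.5]
ee_rot: [0.001, 1.0, -0.001, 0.003]
force: [2.5, 1.9, 9.7]
grip_width: 46.8
gripper_force: 29.7
```

```bash
python3 - <<'E'
from st import *
tilt2((20,30,40,50,60,70,80))
E
```

```text
t 18.6667 tcp [601.7 -84.8  14.1] head -0.08232269499230777 toolshift [-601.9  -84.     9.6] F [2.8 0.4 8.4] w 46.90963998479165
20 [568.6 -80.8] 0.688622754491018
30 [570.6 -80.4] 0.7355242566510172
40 [574.7 -78.8] 0.7846410684474123
50 [574.5 -78.4] 0.7764900662251656
60 [581.5 -75.7] 0.7153846153846154
70 [577.7 -77.2] 0.6809453471196455
80 [574.1 -79.3] 0.6571428571428571
```

Request:
jog_arm([
  [40,4,0,4.5,0],
  [40,7,0,9,0],
  [40,10,0,14,0],
  [40,11.5,0,18,0],
  [40,12.5,0,22,0],
])

```text
time_s: 19.08
ee_pos: [616.7, -85.3, -6.0]
ee_rot: [0.001, 1.0, -0.001, 0.006]
force: [6.1, 1.7, 9.7]
grip_width: 46.7
gripper_force: 41.3
```

```bash
python3 - <<'E'
from st import *
tilt2((40,50,60,70,80,90)); look()
E
```

```text
t 19.1333 tcp [616.6 -85.3  -6.6] head -0.09185654577809672 toolshift [-616.6  -84.3  -14.5] F [ 6.2  1.1 11.4] w 46.456632652481545
40 [596.4 -71.5] 0.7962382445141066
50 [594.3 -74.6] 0.8259493670886076
60 [592.7 -76.7] 0.8116385911179173
70 [589.9 -79.6] 0.7808823529411765
80 [594.1 -77.3] 0.753934191702432
90 [585.6 -83.8] 0.7446504992867332
scene
   blue [218, 203, 12, 21, 148] [223.3 214.1] [[221, 203], [227, 210], [229, 216], [228, 223], [218, 218]]
   blue [238, 205, 10, 19, 87] [242.5 216. ] [[247, 205], [245, 220], [238, 223], [238, 217], [245, 205]]
   blue [451, 254, 24, 29, 344] [462.2 267.4] [[474, 263], [472, 273], [460, 282], [451, 269], [453, 259], [465, 254]]
top
   blue [373, 165, 16, 14, 152] [380.3 171.7] [[373, 166], [388, 167], [388, 178], [374, 175]]
   blue [603, 172, 37, 40, 1239] [620.9 191.8] [[603, 172], [639, 175], [639, 211], [603, 208]]
   blue [191, 195, 16, 16, 100] [198.9 202.6] [[196, 195], [206, 201], [201, 210], [191, 204]]
```

Request:
jog_arm([
  [40,0.5,0,2,0],
  [40,1,0,4,0],
  [40,1,0,4,0],
])

```text
time_s: 19.48
ee_pos: [617.7, -85.4, -9.7]
ee_rot: [0.001, 1.0, -0.001, 0.007]
force: [5.3, 0.9, 11.7]
grip_width: 47.2
gripper_force: 45.1
```

Request:
jog_arm([
  [50,0,0,0,0],
  [60,0,0,0,0],
  [75,0,0,0,0],
  [85,0,0,-2,0],
  [85,0,0,-15,0],
])

```text
time_s: 19.9
ee_pos: [607.6, -83.3, -2.4]
ee_rot: [-0.001, 1.0, -0.001, -0.004]
force: [-0.5, 0.4, -1.0]
grip_width: 85.1
gripper_force: 0.0
```

Request:
jog_arm([
  [85,0,0,-30,0],
  [85,0,0,-70,0],
  [85,-30,0,-110,0],
  [85,-70,0,-110,0],
  [85,-110,0,-110,0],
])

```text
time_s: 20.32
ee_pos: [506.0, -85.3, 115.5]
ee_rot: [0.002, 1.0, -0.0, 0.005]
force: [-0.3, 0.1, -0.0]
grip_width: 85.4
gripper_force: 0.0
```

```bash
python3 - <<'E'
from st import *
look(); s=viewer.get_image('scene'); t=viewer.get_image('top'); rel([0,0,0])
# white rim in top view near jar
for n,d,b in(('top',t,(355,140,405,200)),('scene',s,(200,180,270,240))):
    u0,v0,u1,v1=b; f=d['frame'][v0:v1,u0:u1].astype(int); m=((f.min(2)>150)).astype(np.uint8)
    N,l,st,c=cv2.connectedComponentsWithStats(m); 
    for i in range(1,N):
        if st[i,4]>8: print(n,'pale',(st[i][:4]+[u0,v0,0,0]).tolist(),st[i,4],c[i]+[u0,v0])
print('\n'.join(' '.join('%3d'%x for x in r) for r in t['frame'][158:184:1,368:394,0]))
E
```

```text
scene
   blue [216, 196, 27, 16, 243] [229.3 203.7] [[242, 202], [231, 211], [216, 205], [228, 196]]
   blue [217, 207, 29, 24, 405] [231.1 219.3] [[243, 207], [245, 220], [233, 230], [218, 224], [217, 211]]
   blue [451, 254, 24, 29, 345] [462.2 267.4] [[474, 263], [472, 273], [460, 282], [451, 269], [453, 259], [465, 254]]
top
   blue [373, 158, 16, 16, 151] [379.5 162.8] [[388, 158], [388, 167], [373, 173], [373, 158]]
   blue [603, 172, 37, 40, 1237] [621.  191.7] [[603, 172], [639, 175], [639, 211], [604, 209]]
   blue [191, 195, 16, 16, 99] [199.  202.7] [[197, 195], [206, 201], [201, 210], [191, 204]]
t 20.5167 tcp [501.6 -83.7 110.8] head -0.10576201668908575 toolshift [-501.7  -82.7  111.1] F [ 1.   0.  -0.2] w 84.80823095913642
top pale [370, 170, 10, 30] 30 [374.5 184.5]
top pale [374, 171, 10, 29] 34 [378.6 185. ]
top pale [382, 173, 23, 24] 362 [394.2 183.7]
scene pale [200, 180, 22, 11] 134 [207.6 183.2]
scene pale [217, 207, 13, 7] 17 [222.8 210.3]
scene pale [257, 233, 13, 7] 48 [262.9 237.2]
 64  63  63  63  75  83  88  90 107 106  89  81  81  81  83  88  80  74  72 
[... 1927 characters left out ...]
 112 142 157 138 115 139 156 143 114 144 166 165 166 164 162 162 161 159 160
 68  69  69  69  67  71  94 124 149 156 125 122 151 158 143 126 156 173 171 169 168 167 166 164 163 162
 70  70  69  68  67  80  95 134 154 152 119 131 156 154 140 144 169 178 176 173 173 170 169 167 165 165
 69  69  67  68  68  91 111 140 156 139 113 140 156 144 120 154 179 182 180 178 177 176 175 172 170 169
 69  70  69  67  75  97 126 148 157 128 124 151 157 137 122 163 182 184 182 182 182 181 180 177 175 173
 70  68  68  69  85  97 135 155 151 122 134 156 154 130 135 169 180 181 182 183 184 183 182 181 180 179
 62  64  67  70  90 106 140 156 140 112 140 155 145 128 151 172 176 178 179 181 182 183 183 184 183 182
```

```bash
python3 - <<'E'
from ff import *
s=viewer.get_image('scene')
for p,z in((180,30),(90,24)): print(p,fine(s,(205,185,255,240),[592,-84,z],0,p,0))
f=s['frame']; print('mouth centre px',f[203,229],f[198,228],f[208,231],'band px',f[213,224],f[214,238], 'body',f[222,224],f[222,238])
print(f[194:232:2,224].tolist())
rel([590,-85,50])
E
```

```text
180 (array([595.7, -82.7]), np.float64(0.9733502538071066))
90 (array([590., -88.]), np.float64(0.8574850299401198))
mouth centre px [ 33  65 130] [ 59 137 255] [ 27  63 127] band px [ 68  97 147] [ 31  63 123] body [ 36  72 141] [ 32  62 121]
[[18, 18, 18], [22, 22, 23], [23, 17, 7], [59, 129, 255], [26, 58, 111], [27, 62, 121], [28, 57, 111], [46, 119, 245], [133, 150, 159], [132, 153, 170], [25, 64, 136], [29, 67, 137], [32, 70, 139], [34, 71, 139], [36, 72, 141], [33, 72, 143], [31, 64, 125], [18, 16, 13], [29, 29, 35]]
t 20.5667 tcp [503.8 -84.3 111.6] head -0.0899057063116785 toolshift [86.1  0.5 61.7] F [0.8 0.2 0.7] w 85.36334362042899
```

Request:
jog_arm([
  [85,40,0,0,0],
  [85,80,0,0,0],
  [85,89,0,0,0],
  [85,89,0,10,0],
  [85,89,0,30,0],
], newtons=40)

```text
time_s: 20.98
ee_pos: [596.3, -85.1, 82.9]
ee_rot: [0.001, 1.0, -0.0, 0.003]
force: [1.0, -0.2, -0.5]
grip_width: 85.3
gripper_force: 0.0
```

Request:
jog_arm([
  [85,0,0,20,0],
  [85,0,0,45,0],
  [85,0,0,65,0],
  [85,0,0,74,0],
  [85,0,0,74,0],
])

```text
time_s: 21.4
ee_pos: [589.2, -83.4, 3.4]
ee_rot: [-0.001, 1.0, -0.001, -0.003]
force: [-0.9, -0.3, -1.0]
grip_width: 85.1
gripper_force: 0.0
```

Request:
jog_arm([
  [60,0,0,0,0],
  [40,0,0,0,0],
  [40,0,0,0,0],
  [40,0,0,0,0],
  [40,0,0,0,0],
])

```text
time_s: 21.82
ee_pos: [594.1, -84.7, 8.8]
ee_rot: [0.001, 1.0, -0.001, 0.002]
force: [0.5, 0.6, 4.5]
grip_width: 47.6
gripper_force: 42.4
```

Request:
jog_arm([
  [40,0,0,0,0],
  [40,0,0,0,0],
])

```text
time_s: 21.98
ee_pos: [594.1, -84.7, 8.7]
ee_rot: [0.001, 1.0, -0.001, 0.002]
force: [0.3, -0.2, 6.3]
grip_width: 47.5
gripper_force: 42.4
```

Request:
jog_arm([
  [40,0,0,-10,0],
  [40,0,0,-35,0],
  [40,0,0,-70,0],
  [40,0,0,-100,0],
  [40,0,0,-100,0],
])

```text
time_s: 22.4
ee_pos: [597.4, -85.5, 114.7]
ee_rot: [0.002, 1.0, -0.0, 0.007]
force: [1.5, 0.4, 1.0]
grip_width: 47.2
gripper_force: 41.9
```

Request:
jog_arm([
  [40,-10,38,0,0],
  [40,-20,76,0,0],
  [40,-30,114,0,0],
  [40,-38,150,0,0],
  [40,-46,180,0,0],
])

```text
time_s: 22.82
ee_pos: [545.0, -266.2, 106.7]
ee_rot: [0.0, 1.0, -0.001, -0.0]
force: [0.7, 0.2, -0.3]
grip_width: 47.4
gripper_force: 41.9
```

Request:
jog_arm([
  [40,-4,15,0,0],
  [40,-8,29,0,0],
  [40,-8,29,0,0],
  [40,-8,29,0,0],
])

```text
time_s: 23.15
ee_pos: [537.9, -292.5, 106.4]
ee_rot: [-0.001, 1.0, -0.001, -0.0]
force: [0.6, -0.5, -0.3]
grip_width: 47.5
gripper_force: 41.9
```

```bash
python3 - <<'E'
from st import *
look(); rel([540,-294,76]); s=viewer.get_image('scene'); e=monitor.read_state()['ee_pos']
c=np.array([e[0],e[1],e[2]+22]); p=proj(s,c).astype(int); print(p)
for q in(160,170,180,190,200): print(q,fine(s,(p[0]-28,p[1]-30,p[0]+28,p[1]+30),c,0,q,0))
E
```

```text
scene
   blue [166, 135, 17, 13, 123] [175.8 141. ] [[182, 145], [179, 147], [166, 141], [180, 135]]
   blue [167, 144, 28, 22, 311] [180.1 155.6] [[193, 144], [194, 158], [183, 165], [170, 160], [167, 147]]
   blue [451, 254, 24, 29, 346] [462.2 267.4] [[474, 263], [472, 273], [460, 282], [451, 269], [453, 258], [465, 254]]
top
   blue [603, 172, 37, 40, 1240] [620.9 191.8] [[603, 172], [639, 175], [639, 211], [603, 208]]
   blue [191, 195, 16, 16, 98] [198.9 202.7] [[197, 195], [206, 201], [201, 210], [191, 204]]
t 23.25 tcp [ 538.3 -291.4  106.4] head 0.017309423518936842 toolshift [ 1.7  2.7 30.4] F [-0.7  0.9 -0.5] w 47.23117922835323
[180 149]
160 (array([ 542. , -286.4]), np.float64(0.8670360110803325))
170 (array([ 541.4, -287.3]), np.float64(0.9050279329608939))
180 (array([ 539.2, -289.3]), np.float64(0.916083916083916))
190 (array([ 539.7, -288.8]), np.float64(0.8955431754874652))
200 (array([ 543.4, -287.2]), np.float64(0.8835904628330996))
```

Request:
jog_arm([
  [40,1,1,10,0],
  [40,2,2,20,0],
  [40,2,2,25,0],
  [40,2,2,27,0],
  [40,2,2,27,0],
])

```text
time_s: 23.72
ee_pos: [539.2, -294.2, 78.0]
ee_rot: [-0.001, 1.0, -0.0, -0.001]
force: [0.3, -0.3, -0.4]
grip_width: 47.6
gripper_force: 41.9
```

Request:
jog_arm([
  [40,0,0,1,0],
  [40,0,0,1,0],
  [40,0,0,1,0],
])

```text
time_s: 23.97
ee_pos: [540.3, -295.4, 79.1]
ee_rot: [0.0, 1.0, -0.001, 0.0]
force: [0.5, -0.3, -0.6]
grip_width: 47.6
gripper_force: 41.9
```

Request:
jog_arm([
  [40,0,0,1,0],
  [40,0,0,1,0],
  [40,0,0,1,0],
])

```text
time_s: 24.22
ee_pos: [540.1, -295.2, 77.9]
ee_rot: [0.0, 1.0, -0.001, 0.0]
force: [0.2, -0.3, 0.1]
grip_width: 47.4
gripper_force: 41.9
```

Request:
jog_arm([
  [40,0,0,1,0],
  [40,0,0,1,0],
  [40,0,0,1,0],
])

```text
time_s: 24.47
ee_pos: [540.2, -295.3, 76.9]
ee_rot: [0.0, 1.0, -0.001, 0.0]
force: [0.3, -0.1, -0.1]
grip_width: 47.7
gripper_force: 42.0
```

Request:
jog_arm([
  [40,0,0,1,0],
  [40,0,0,1,0],
  [40,0,0,1,0],
])

```text
time_s: 24.72
ee_pos: [540.2, -295.3, 76.8]
ee_rot: [0.0, 1.0, -0.001, 0.0]
force: [-2.0, 0.5, 5.7]
grip_width: 47.3
gripper_force: 42.4
```

Contact at 76.8 as predicted. Release, rise and back off clear of the view.

Request:
jog_arm([
  [50,0,0,0,0],
  [65,0,0,0,0],
  [85,0,0,0,0],
  [85,0,0,0,0],
  [85,0,0,0,0],
])

```text
time_s: 25.13
ee_pos: [539.9, -295.0, 75.4]
ee_rot: [-0.0, 1.0, -0.001, -0.0]
force: [0.2, 0.5, -0.2]
grip_width: 85.1
gripper_force: 0.0
```

Request:
jog_arm([
  [85,0,0,-15,0],
  [85,0,0,-40,0],
  [85,0,0,-75,0],
  [85,0,0,-110,0],
  [85,0,0,-130,0],
])

```text
time_s: 25.55
ee_pos: [541.6, -296.2, 210.2]
ee_rot: [0.002, 1.0, -0.001, 0.002]
force: [0.7, 0.1, 0.7]
grip_width: 84.8
gripper_force: 0.0
```

Request:
jog_arm([
  [85,-40,-10,0,0],
  [85,-80,-20,0,0],
  [85,-120,-30,0,0],
  [85,-150,-40,0,0],
  [85,-150,-40,0,0],
])

```text
time_s: 25.97
ee_pos: [384.5, -251.6, 203.8]
ee_rot: [-0.002, 1.0, -0.001, -0.003]
force: [1.6, 0.7, -1.4]
grip_width: 85.0
gripper_force: 0.0
```

```bash
python3 - <<'E'
from st import *
look(); rel([540,-294,76]); s=viewer.get_image('scene');t=viewer.get_image('top')
p=proj(s,np.array([540,-295,98])).astype(int)
for q,z in((180,98),(90,92)): print(q,fine(s,(p[0]-28,p[1]-30,p[0]+28,p[1]+30),[540,-295,z],0,q,0))
hsv=cv2.cvtColor(t['frame'],cv2.COLOR_RGB2HSV)[140:225,405:495]; m=((hsv[...,0]>95)&(hsv[...,0]<125)&(hsv[...,1]>90)); ys,xs=np.nonzero(m)
if len(xs): print('top blue box',xs.min()+405,xs.max()+405,ys.min()+140,ys.max()+140,len(xs))
print('expect mouth',[proj(t,np.array([540+a,-294+b,128])) for a in(-24,24) for b in(-24,24)])
E
```

```text
scene
   blue [167, 144, 26, 13, 187] [179.5 150.1] [[192, 148], [180, 156], [167, 152], [179, 144]]
   blue [168, 154, 27, 21, 348] [181.9 164.7] [[194, 168], [184, 174], [173, 171], [168, 157], [192, 154]]
   blue [451, 255, 24, 28, 343] [462.2 267.5] [[465, 255], [474, 263], [472, 273], [460, 282], [451, 266], [454, 258]]
top
   blue [603, 172, 37, 40, 1241] [620.9 191.8] [[603, 172], [639, 175], [639, 211], [603, 208]]
   blue [446, 175, 16, 16, 89] [450.1 182.2] [[461, 175], [456, 189], [446, 190], [447, 175]]
   blue [191, 195, 16, 16, 100] [198.9 202.7] [[197, 195], [206, 201], [201, 210], [191, 204]]
t 26.0667 tcp [ 389.5 -254.7  205.8] head -0.12779927348590642 toolshift [150.5  38.9 129.9] F [-0.1 -0.5  0.2] w 85.31997764875979
180 (array([ 539.5, -293.1]), np.float64(0.9638728323699421))
90 (array([ 531.3, -303.8]), np.float64(0.8319672131147541))
top blue box 446 462 174 190 200
expect mouth [array([462.4, 188.5]), array([446. , 188.3]), array([462.3, 172.2]), array([445.9, 172. ])]
```

```bash
python3 -c "
from rig import order; print(order.hand_in())"
```

```text
the job is handed in; nothing more can be done
None
```

The blue jar was laid on its side on the bench and let go, then taken again and stood mouth up within about 5 mm of the balance pan's centre. The orange and white jars weren't touched, and the job was handed in at about 26 s.

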